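# Put the capping machine's change parts back on their shadow tiles

### The arm

A 7-joint arm with a two-finger parallel gripper is mounted at the origin on the work surface. World frame = base frame: x ahead of the robot, y to its left, z up, the work surface at z = 0. Lengths are in m, angles in rad, forces in N, time in s.
With the tool pointing down it reaches from about 0.425 to 0.95 m from the base axis. Payload 4.7 kg.
Tool frame: the origin (TCP) lies at the very end of the fingers, on their centre line; the grasp point (between the pads) lies 19 mm behind it (bot.grasp_offset is the distance from the TCP to the grasp point, in m); z points along the fingers, y is the line along which they close (so a half turn about z gives the same grasp; the last joint's range is limited). The gripper opens to 85 mm and grips with 20 to 120 N. Pads are 22 mm wide; open, the fingers measure 114 mm over their backs; the gripper's body (76 mm by 85 mm) begins 54 mm behind the grasp point. The pads swing forward as they close: fully open they stand 13 mm farther back than shut.
Start: joints at [-1.141, 0.469, -0.049, 1.532, 0.024, 1.141, -0.082], TCP at [0.299, 0.605, 0.231] pointing down, gripper open.
Joint ranges: [-2.59, 2.59], [-0.33, 1.99], [-1.39, 1.29], [0.1, 2.45], [-1.04, 4.18], [0.21, 1.99], [-2.66, 2.66]. Speed limits (rad/s): [2.57, 2.57, 3.14, 3.14, 3.14, 3.14, 3.14].

### API

Orientations are given as a unit quaternion [x, y, z, w].
In Python, from bench import bot gives the robot as it stands.
- The arm moves only by the tool servo_tool, never from a script. Its argument "plan" is a list of rows, each an object with "dp": the shift along the tool's x, y, z as a fraction of full scale, a list of three; "dr": the turn, a rotation vector about the tool's x, y, z as a fraction of full scale, a list of three. A call has 1 to 12 rows; each row is the pose to reach, as a shift and turn from the pose commanded when the call began, along the tool's axes at that moment; what a row does not reach only later rows make up. Full scale, the value 1, is 20 cm for a shift and 90 degrees for a turn. A row lasts 1/12 s, in which the tool goes at most 41.7 mm and 7.16 degrees, less where a joint would pass 70% of its speed; a pose out of reach is approached as far as the arm can. A call with a number of a shift or a turn outside -1 to 1 is refused whole. A call with a gripper value outside its range is refused whole. "hand" is the opening, from -1 (shut) to 1 (fully open), set as the call begins (left out, the last holds). The fingers move at their own pace and stop on an object; "newtons" is the grip in N (left out, the last holds). Time passes only in rows, so rows that repeat a pose let the fingers close. It gives the time, the measured TCP pose, the force, the opening and the grip force at its end, in the units of the state.
- bot.observe(): the state, without advancing time (a new reading comes with each control period).
- bot.snapshot(name): name is "side" or "top"; returns the picture (384x512x3 uint8, red, green, blue); there is no depth.
- bot.calibration(name): a dict with "camera_matrix" (3x3 intrinsics, pixels), "pose" (4x4, takes a point from camera to world coordinates). Camera axes: x right, y down, z forward; pixel columns grow to the right and rows downward; lengths in m; the calibration is good to about 2 mm. A picture is of the moment at which its call begins. calibration takes no time and is no camera call.
- bot.job_done(): hands the job in; it is judged then, once.
The state is a dict: "clock": time; "joints": joint angles; "dq": joint speeds; "tau": joint torques, N m; "position": TCP position; "eef_rot": TCP orientation; "contact_force": force on the tool from outside, world axes, zero at the start; "torque": the same for the moment, N m; "opening": opening from 0.0 (shut) to 1.0 (fully open); "gripper_force": force on a finger pad.
Only numpy, scipy, OpenCV 4.12 (cv2) and the standard library are available. Lean on these libraries where they do the work, as an engineer would, in place of code of your own. Each camera call takes 0.05 s, during which the arm holds its last target. There are 200 camera calls.

### The job

The format change is over: put away the capping machine's four change parts by setting each one, upright and centred, on the white tile whose black outline has its shape and size, with the guide bar lying along its outline. The star wheel and the two chucks may be turned any way round. Leave the tray of bottles and the amber jar where they stand.

Things in the scene. Friction and masses are not known exactly. Their poses are not given: they have to be found in the camera images.
- large_chuck: the larger capping chuck, a stepped round part standing upright, 58 mm tall: black rubber foot ring diameter 60 mm up to 14 mm high, then bare aluminium sleeve diameter 34 mm from 14 to 46 mm high (grasp here), then brass collar diameter 30 mm on top. About 0.25 kg. Origin: centre of its underside, z up along its axis.
- small_chuck: the smaller capping chuck, same make, 52 mm tall: black rubber foot ring diameter 38 mm up to 12 mm high, then aluminium sleeve diameter 24 mm from 12 to 42 mm high (grasp here), then brass collar diameter 20 mm on top. About 0.12 kg. Origin: centre of its underside, z up along its axis.
- star_wheel: bottle star wheel lying flat: white plastic wheel 12 mm thick with six straight blunt teeth, 92 mm across from tooth tip to tooth tip, and an upright aluminium hub diameter 30 mm at its centre, from 12 to 46 mm high (grasp here). About 0.20 kg. Origin: centre of its underside, z up along the hub.
- guide_bar: bottle guide bar lying flat: plain aluminium bar 100 mm long (its x) by 24 mm wide (its y) by 28 mm high, with two dark bolt holes seen on top; the same either way round. About 0.18 kg. Origin: centre of its underside.
- large_chuck_tile: a fixed white square storage tile 110 x 110 mm, 4 mm thick, lying on the table; printed flat in black at its middle: a disc of diameter 60 mm, the foot of the larger chuck. Origin: centre of its underside (its top surface is at z +4 mm). It does not move.
- small_chuck_tile: a fixed white square storage tile 110 x 110 mm, 4 mm thick, lying on the table; printed flat in black at its middle: a disc of diameter 38 mm, the foot of the smaller chuck. Origin: centre of its underside (its top surface is at z +4 mm). It does not move.
- star_wheel_tile: a fixed white square storage tile 110 x 110 mm, 4 mm thick, lying on the table; printed flat in black at its middle: a six-toothed star 92 mm across, the star wheel. Origin: centre of its underside (its top surface is at z +4 mm). It does not move.
- guide_bar_tile: a fixed white square storage tile 110 x 110 mm, 4 mm thick, lying on the table; printed flat in black at its middle: a rectangle 100 mm long (along the tile's x) by 24 mm wide (along its y), the guide bar. Origin: centre of its underside (its top surface is at z +4 mm). It does not move.
- bottle_tray: bystander, loose: blue tray 45 x 155 x 25 mm (x, y, z) with a row of four small white bottles with clear caps, 69 mm tall in all, at the far side of the work. Origin: centre of its underside. Leave it alone.
- screw_jar: bystander, loose: amber glass jar with a grey cap, diameter 56 mm, 60 mm tall. Origin: centre of its underside. Leave it alone.
There are look-alikes about, which are no part of the job. What is shaped like the small_chuck but pink is not meant.

How it is judged:
By the outcome, as a careful person would: the job done as asked, in the order asked, and still so for the second after the job is handed in, with the robot touching nothing.
It also fails if it takes over 120 s, if anything falls off the work surface, if the arm or the gripper's body presses on something with over 40 N, if the wrist force passes 120 N, or if a joint passes its speed limit or range.

## Working session

There is one attempt and no reset: what is moved stays moved. The work goes in short steps, Python scripts to look and compute and a tool call to move; the robot and the scene stay as the last step left them, time stands still between calls to the robot, and variables do not carry over. Pictures are saved under pics/ and viewed, at most 14 in all, crops included, and the job is handed in when it is done.

Besides the shell and the picture viewer there is one more tool, called after "Call:" by a JSON object that holds its "op" and its "data". servo_tool: Moves the arm, as the interface text tells. Its arguments: {"type":"object","properties":{"plan":{"type":"array"},"hand":{"type":"number"},"newtons":{"type":"number"}},"required":["plan"]}

```bash
mkdir -p pics; python3 - <<'E'
from bench import bot
import cv2,numpy as np
for n in("top","side"):
    im=bot.snapshot(n); cv2.imwrite(f"pics/{n}0.png",cv2.resize(im[:,:,::-1],(800,600),interpolation=cv2.INTER_CUBIC)); cv2.imwrite(f"{n}_raw.png",im[:,:,::-1])
    c=bot.calibration(n); print(n,np.round(c["camera_matrix"],1).tolist(),np.round(c["pose"],4).tolist())
s=bot.observe();print(s["clock"],s["position"],s["eef_rot"],s["opening"])
E
```

```text
top [[359.2, 0.0, 256.5], [0.0, 359.2, 193.9], [0.0, 0.0, 1.0]] [[-0.0238, -0.9972, 0.0707, 0.4935], [-0.9997, 0.0235, -0.0063, -0.0006], [0.0046, -0.0709, -0.9975, 0.9655], [0.0, 0.0, 0.0, 1.0]]
side [[429.4, 0.0, 257.1], [0.0, 429.4, 193.6], [0.0, 0.0, 1.0]] [[0.7505, -0.4088, 0.5193, 0.0515], [-0.6609, -0.4636, 0.5902, -0.615], [-0.0005, -0.7861, -0.6181, 0.6621], [0.0, 0.0, 0.0, 1.0]]
0.1 [0.29866914 0.60475516 0.23037533] [ 2.27376986e-01  9.73806431e-01 -8.44496044e-04 -1.67405672e-04] 0.9991272755939516
```

View pics/top0.png

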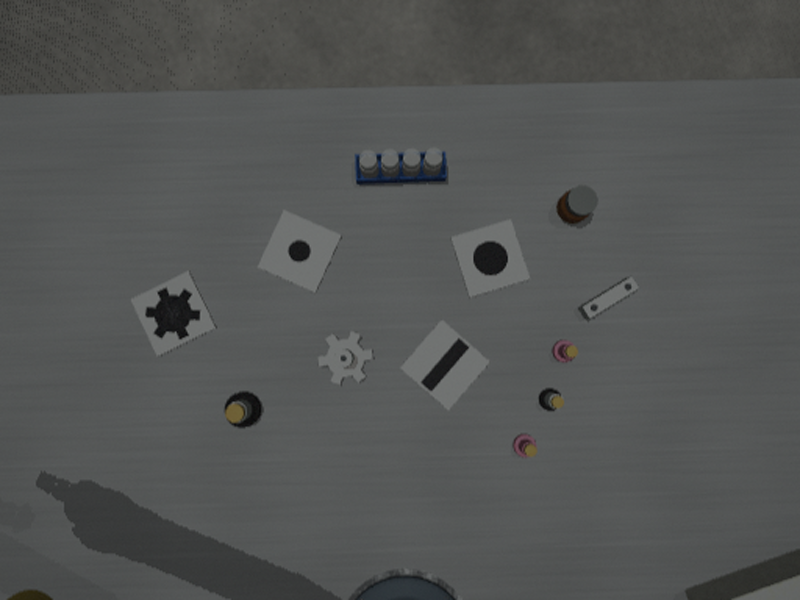

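View pics/side0.png

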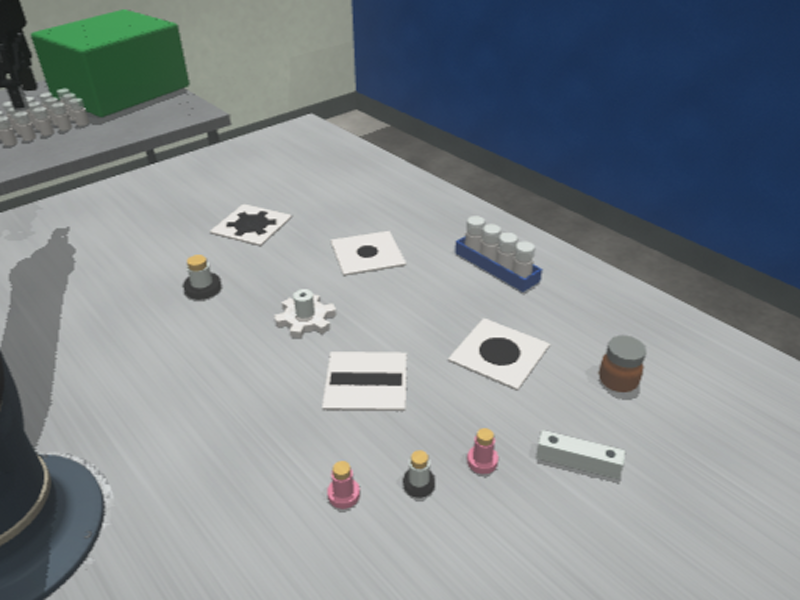

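Candidates (800×600 pictures, top / side):
- **Small chuck:** black-foot part at (550,400) / (419,475). The look-alikes are pink, at (566,351) and (525,446) in top, (484,452) and (342,485) in side, so they are rejected.
- **Large chuck:** (243,409) / (201,277).
- **Star wheel:** (346,358) / (304,313).
- **Guide bar:** (609,298) / (580,456).
- **Tiles in top:** star (172,313), small disc (299,251), large disc (490,258), bar (445,365).

Next I measure, with one close crop to check the choice.

```bash
cat > m.py <<'E'
import cv2,numpy as np
from bench import bot
CAL={n:bot.calibration(n) for n in("top","side")}
def ray(n,uv):
    K=CAL[n]["camera_matrix"];T=CAL[n]["pose"]
    uv=np.atleast_2d(np.asarray(uv,float)); d=np.c_[uv,np.ones(len(uv))]@np.linalg.inv(K).T@T[:3,:3].T
    return T[:3,3],d
def plane(n,uv,z):
    o,d=ray(n,uv); return (o+d*((z-o[2])/d[:,2])[:,None])[:,:2]
def tri(a,b):
    A=np.zeros((3,3));y=np.zeros(3);P=[]
    for n,p in(("top",a),("side",b)):
        o,d=ray(n,p);d=d[0]/np.linalg.norm(d[0]);M=np.eye(3)-np.outer(d,d);A+=M;y+=M@o;P.append((M,o))
    x=np.linalg.solve(A,y);return x,max(np.linalg.norm(M@(x-o)) for M,o in P)
def comp(mask,seed=None,r=None):
    """component nearest seed / largest; returns mask"""
    k,l,s,c=cv2.connectedComponentsWithStats(mask.astype(np.uint8))
    if k<2:return None
    i=1+np.argmax(s[1:,4]);return (l==i)
def box(im,c,h):  # c in 800-scale
    x,y=[int(v*.64) for v in c];return slice(y-h,y+h),slice(x-h,x+h),(x-h,y-h)
def cen(m,o):
    v,u=np.nonzero(m);return np.array([u.mean()+o[0],v.mean()+o[1]])
E
cat > a.py <<'E'
from m import *
I={n:cv2.imread(f"{n}_raw.png") for n in("top","side")}
H={n:cv2.cvtColor(I[n],cv2.COLOR_BGR2HSV) for n in I}
def brass(n,c):
    a,b,o=box(I[n],c,16);h=H[n][a,b];return cen(comp((h[...,0]>12)&(h[...,0]<32)&(h[...,1]>100)),o)
for k,a,b in(("large",(243,409),(201,277)),("small",(550,400),(419,475))):
    print(k,"brass",tri(brass("top",a),brass("side",b)))
def quad(n,c,h):
    a,b,o=box(I[n],c,h);g=cv2.resize(cv2.cvtColor(I[n][a,b],cv2.COLOR_BGR2GRAY),None,fx=4,fy=4,interpolation=cv2.INTER_CUBIC)
    t=(np.percentile(g,98)+np.median(np.r_[g[:4].ravel(),g[-4:].ravel()]))/2
    m=comp(g>t);cs,_=cv2.findContours(m.astype(np.uint8),cv2.RETR_EXTERNAL,cv2.CHAIN_APPROX_NONE)
    ct=max(cs,key=cv2.contourArea);hu=cv2.convexHull(ct)
    q=cv2.approxPolyN(hu,4)[0].reshape(-1,2) if hasattr(cv2,"approxPolyN") else cv2.approxPolyDP(hu,.05*cv2.arcLength(hu,True),True)[:,0]
    L=[np.cross([*q[i],1],[*q[i+2],1]) for i in(0,1)];p=np.cross(*L);p=p[:2]/p[2]
    # dark print
    f=np.zeros_like(g);cv2.fillConvexPoly(f,q.astype(np.int32),1);f=cv2.erode(f,np.ones((9,9)));d=comp((f>0)&(g<t*.6))
    dc=cen(d,(0,0)) ; cd,_=cv2.findContours(d.astype(np.uint8),0,cv2.CHAIN_APPROX_NONE)
    tr=lambda x:(np.asarray(x,float)+.5)/4-.5+np.array(o)
    return tr(q),tr(p),tr(dc),tr(max(cd,key=len)[:,0])
for k,a,b in(("star",(172,313),(251,224)),("smallT",(299,251),(368,252)),("largeT",(490,258),(499,352)),("barT",(445,365),(365,380))):
    A=quad("top",a,34);B=quad("side",b,40)
    print(k,"tri",np.round(tri(A[1],B[1])[0],4),"top@4",plane("top",A[1],.004).round(4),"side@4",plane("side",B[1],.004).round(4),"dark",plane("top",A[2],.004).round(4),plane("side",B[2],.004).round(4))
    Q=plane("top",A[0],.004);print("   sides",np.linalg.norm(Q-np.roll(Q,1,0),axis=1).round(3))
    for n,X in(("top",A),("side",B)):
        P=plane(n,X[3],.004);r=cv2.minAreaRect((P*1000).astype(np.float32));print("   print rect",n,np.round(r[1],1),end=" ")
        w=cv2.boxPoints(r);e=max((w[1]-w[0],w[2]-w[1]),key=np.linalg.norm);print("long axis deg",round(np.degrees(np.arctan2(e[1],e[0]))%180,1))
print("gray bg",[int(np.median(cv2.cvtColor(I[n],6))) for n in I])
a=I["top"][165:300,130:420];cv2.imwrite("pics/crop0.png",np.clip(cv2.resize(a,None,fx=2.7,fy=2.7,interpolation=2).astype(float)*2,0,255))
b=I["side"][265:330,200:405];cv2.imwrite("pics/crop1.png",cv2.resize(b,None,fx=3.8,fy=3.8,interpolation=2))
E
python3 a.py
```

```text
large brass (array([0.38838411, 0.26564694, 0.05332023]), np.float64(1.459345238846748e-05))
small brass (array([ 0.39283967, -0.2560763 ,  0.04685771]), np.float64(0.0004848506296313918))
star tri [0.5546 0.3868 0.0014] top@4 [[0.5541 0.386 ]] side@4 [[0.5529 0.3826]] dark [[0.5535 0.3852]] [[0.5522 0.381 ]]
   sides [0.111 0.11  0.109 0.109]
   print rect top [91.4 84.9] long axis deg 25.3
   print rect side [90.8 82.2] long axis deg 85.6
smallT tri [0.6577 0.1674 0.0026] top@4 [[0.6571 0.1675]] side@4 [[0.6568 0.1655]] dark [[0.6567 0.1676]] [[0.6555 0.1647]]
   sides [0.11 0.11 0.11 0.11]
   print rect top [36.5 35.4] long axis deg 88.7
   print rect side [35.8 35.2] long axis deg 48.6
largeT tri [ 0.6377 -0.1631  0.0024] top@4 [[ 0.6372 -0.1627]] side@4 [[ 0.6365 -0.1643]] dark [[ 0.6366 -0.1623]] [[ 0.6356 -0.1653]]
   sides [0.11  0.109 0.11  0.109]
   print rect top [58.9 57.2] long axis deg 88.7
   print rect side [58.1 58.1] long axis deg 138.6
barT tri [ 0.4556 -0.0788  0.0024] top@4 [[ 0.4558 -0.0787]] side@4 [[ 0.4546 -0.08  ]] dark [[ 0.4552 -0.0783]] [[ 0.4543 -0.081 ]]
   sides [0.109 0.11  0.111 0.11 ]
   print rect top [23.3 99.1] long axis deg 137.7
   print rect side [24.  98.1] long axis deg 137.6
gray bg [86, 175][ WARN:0@0.764] global loadsave.cpp:1063 imwrite_ Unsupported depth image for selected encoder is fallbacked to CV_8U.
```

View pics/crop0.png

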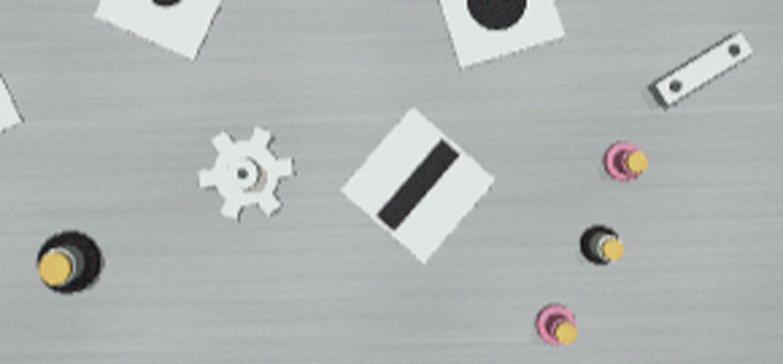

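View pics/crop1.png

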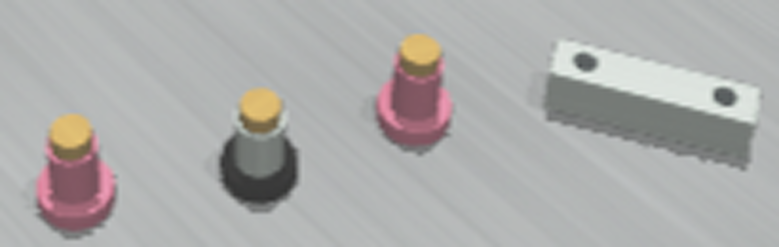

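The crops confirm the choice: the small chuck is the black-footed part at crop (602,245) / (260,147), with pink parts either side of it. Next I measure the wheel hub and the bar holes.

```bash
cat > b.py <<'E'
from m import *
I={n:cv2.cvtColor(cv2.imread(f"{n}_raw.png"),6) for n in("top","side")}
def spot(n,p,h=5):  # darkest blob near raw pixel p, subpixel
    x,y=p;r=I[n][y-h:y+h+1,x-h:x+h+1].astype(float);w=np.clip(np.median(r)*.9-r,0,None)
    m=comp(w>0);w=w*m;v,u=np.mgrid[-h:h+1,-h:h+1];return np.array([x+(w*u).sum()/w.sum(),y+(w*v).sum()/w.sum()])
C=lambda x,y:(round(130+x/2.7),round(165+y/2.7))
D=lambda x,y:(round(200+x/3.8),round(265+y/3.8))
X=tri(spot("top",C(242,174),2),spot("side",(round(302*.64),round(295*.64)),3));print("hub",X)
h=[tri(spot("top",C(*t),3),spot("side",D(*s),3)) for t,s in(((676,87),(585,61)),((735,49),(725,97)))]
# pair by geometry: near-robot / far hole, try both
h2=[tri(spot("top",C(*t),3),spot("side",D(*s),3)) for t,s in(((676,87),(725,97)),((735,49),(585,61)))]
for H in(h,h2):
    a,b=H[0][0],H[1][0];d=b-a;print(H,"mid",((a+b)/2).round(4),"ang",np.degrees(np.arctan2(d[1],d[0]))%180,"len",np.linalg.norm(d))
E
python3 b.py
```

```text
hub (array([0.47126342, 0.09074487, 0.04381993]), np.float64(0.00023195825552939337))
[(array([ 0.545914  , -0.33016324,  0.02530627]), np.float64(0.000662645313560507)), (array([ 0.57979142, -0.38947508,  0.02551277]), np.float64(0.0005412279663763202))] mid [ 0.5629 -0.3598  0.0254] ang 119.73391453050944 len 0.06830531660361096
[(array([ 0.56803057, -0.36290457,  0.00574426]), np.float64(0.03259848161214351)), (array([ 0.55407777, -0.35631176,  0.0530888 ]), np.float64(0.02957592072290933))] mid [ 0.5611 -0.3596  0.0294] ang 154.70890582693812 len 0.04979610268044856
```

Call:
{"op": "servo_tool", "data": {"plan": [{"dp":[0,0,0],"dr":[0,0,0.08]},{"dp":[0,0,0],"dr":[0,0,0.16]},{"dp":[0,0,0],"dr":[0,0,0.24]},{"dp":[0,0,0],"dr":[0,0,0.32]},{"dp":[0,0,0],"dr":[0,0,0.4]},{"dp":[0,0,0],"dr":[0,0,0.48]},{"dp":[0,0,0],"dr":[0,0,0.56]},{"dp":[0,0,0],"dr":[0,0,0.64]},{"dp":[0,0,0],"dr":[0,0,0.708]},{"dp":[0,0,0],"dr":[0,0,0.708]},{"dp":[0,0,0],"dr":[0,0,0.708]}], "hand": 1}}

```text
clock: 1.02
position: [0.2986, 0.6051, 0.2308]
eef_rot: [0.706, 0.708, -0.0, 0.0]
contact_force: [0.8, -1.2, 0.1]
opening: 1.005
gripper_force: 0.0
```

Heights agree with the text to within about 2 mm. The tool now has x = +Y and y = +X. I move to above the large chuck.

Call:
{"op": "servo_tool", "data": {"plan": [{"dp":[-1,0.447,0.3],"dr":[0,0,0]},{"dp":[-1,0.447,0.3],"dr":[0,0,0]},{"dp":[-1,0.447,0.3],"dr":[0,0,0]},{"dp":[-1,0.447,0.3],"dr":[0,0,0]},{"dp":[-1,0.447,0.3],"dr":[0,0,0]},{"dp":[-1,0.447,0.3],"dr":[0,0,0]},{"dp":[-1,0.447,0.3],"dr":[0,0,0]},{"dp":[-1,0.447,0.3],"dr":[0,0,0]}]}}

```text
clock: 1.68
position: [0.3888, 0.4041, 0.1713]
eef_rot: [0.707, 0.707, -0.0, -0.0]
contact_force: [-0.2, 1.2, -0.7]
opening: 0.999
gripper_force: 0.0
```

Call:
{"op": "servo_tool", "data": {"plan": [{"dp":[-0.697,0,0.3],"dr":[0,0,0]},{"dp":[-0.697,0,0.3],"dr":[0,0,0]},{"dp":[-0.697,0,0.3],"dr":[0,0,0]},{"dp":[-0.697,0,0.3],"dr":[0,0,0]},{"dp":[-0.697,0,0.3],"dr":[0,0,0]},{"dp":[-0.697,0,0.3],"dr":[0,0,0]},{"dp":[-0.697,0,0.3],"dr":[0,0,0]},{"dp":[-0.697,0,0.3],"dr":[0,0,0]}]}}

```text
clock: 2.35
position: [0.3886, 0.2685, 0.112]
eef_rot: [0.706, 0.708, 0.001, -0.0]
contact_force: [0.2, 0.1, -0.4]
opening: 1.001
gripper_force: 0.0
```

```bash
python3 - <<'E'
from m import *
print(bot.observe()["position"])
a=bot.snapshot("top")[210:310,90:230,::-1];b=bot.snapshot("side")[110:230,60:220,::-1]
o=np.hstack([cv2.resize(np.clip(a*1.8,0,255).astype(np.uint8),(400,290)),cv2.resize(b,(387,290))])
cv2.imwrite("pics/over1.png",o)
E
```

```text
[0.38864567 0.26852778 0.11203617]
```

View pics/over1.png

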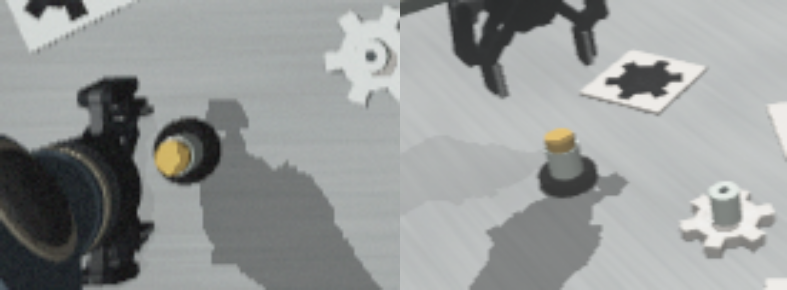

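The picture shows the open fingers straddling the large chuck, once perspective is allowed for (gripper at crop (130,180), chuck at (185,150)). Descend and grip.

Call:
{"op": "servo_tool", "data": {"plan": [{"dp":[0,0,0.15],"dr":[0,0,0]},{"dp":[0,0,0.3],"dr":[0,0,0]},{"dp":[0,0,0.4],"dr":[0,0,0]},{"dp":[0,0,0.469],"dr":[0,0,0]},{"dp":[0,0,0.469],"dr":[0,0,0]},{"dp":[0,0,0.469],"dr":[0,0,0]},{"dp":[0,0,0.469],"dr":[0,0,0]}]}}

```text
clock: 3.03
position: [0.3889, 0.2668, 0.0183]
eef_rot: [0.707, 0.707, 0.001, 0.0]
contact_force: [-0.2, 0.2, -0.2]
opening: 0.999
gripper_force: 0.0
```

Call:
{"op": "servo_tool", "data": {"plan": [{"dp":[0,0,0],"dr":[0,0,0]},{"dp":[0,0,0],"dr":[0,0,0]},{"dp":[0,0,0],"dr":[0,0,0]},{"dp":[0,0,0],"dr":[0,0,0]},{"dp":[0,0,0],"dr":[0,0,0]},{"dp":[0,0,0],"dr":[0,0,0]},{"dp":[0,0,0],"dr":[0,0,0]},{"dp":[0,0,0],"dr":[0,0,0]},{"dp":[0,0,0],"dr":[0,0,0]},{"dp":[0,0,0],"dr":[0,0,0]}], "hand": -1, "newtons": 40}}

```text
clock: 3.87
position: [0.3884, 0.2661, 0.0182]
eef_rot: [0.707, 0.707, 0.0, -0.0]
contact_force: [-1.8, -1.5, 5.6]
opening: 0.388
gripper_force: 39.3
```

Call:
{"op": "servo_tool", "data": {"plan": [{"dp":[0,0,-0.15],"dr":[0,0,0]},{"dp":[0,0,-0.3],"dr":[0,0,0]},{"dp":[0,0,-0.5],"dr":[0,0,0]},{"dp":[-0.2,0.1,-0.55],"dr":[0,0,0]},{"dp":[-0.4,0.25,-0.55],"dr":[0,0,0]},{"dp":[-0.6,0.35,-0.55],"dr":[0,0,0]},{"dp":[-0.8,0.45,-0.55],"dr":[0,0,0]},{"dp":[-1,0.6,-0.55],"dr":[0,0,0]}]}}

```text
clock: 4.53
position: [0.4924, 0.0854, 0.1272]
eef_rot: [0.707, 0.707, -0.001, -0.001]
contact_force: [1.4, 0.7, -3.3]
opening: 0.384
gripper_force: 41.3
```

Call:
{"op": "servo_tool", "data": {"plan": [{"dp":[-0.17,0.1,0],"dr":[0,0,0]},{"dp":[-0.34,0.2,0],"dr":[0,0,0]},{"dp":[-0.5,0.3,0],"dr":[0,0,0]},{"dp":[-0.67,0.4,0],"dr":[0,0,0]},{"dp":[-0.84,0.5,0],"dr":[0,0,0]},{"dp":[-1,0.6,0],"dr":[0,0,0]}]}}

```text
clock: 5.03
position: [0.6131, -0.1144, 0.1267]
eef_rot: [0.707, 0.707, -0.001, -0.001]
contact_force: [0.5, 0.3, -2.5]
opening: 0.381
gripper_force: 41.3
```

Call:
{"op": "servo_tool", "data": {"plan": [{"dp":[-0.08,0.02,0],"dr":[0,0,0]},{"dp":[-0.144,0.047,0],"dr":[0,0,0]},{"dp":[-0.144,0.047,0.15],"dr":[0,0,0]},{"dp":[-0.144,0.047,0.3],"dr":[0,0,0]},{"dp":[-0.144,0.047,0.4],"dr":[0,0,0]},{"dp":[-0.144,0.047,0.45],"dr":[0,0,0]},{"dp":[-0.144,0.047,0.45],"dr":[0,0,0]},{"dp":[-0.144,0.047,0.45],"dr":[0,0,0]}]}}

```text
clock: 5.7
position: [0.6227, -0.1405, 0.0375]
eef_rot: [0.707, 0.707, -0.0, -0.0]
contact_force: [-0.1, 0.3, -2.5]
opening: 0.385
gripper_force: 41.3
```

```bash
python3 - <<'E'
from m import *
s=bot.observe();print(s["position"],s["opening"],s["gripper_force"],s["contact_force"])
a=bot.snapshot("top")[120:220,250:390,::-1];b=bot.snapshot("side")[160:280,250:410,::-1]
cv2.imwrite("pics/place1.png",np.hstack([cv2.resize(np.clip(a*1.8,0,255).astype(np.uint8),(400,290)),cv2.resize(b,(387,290))]))
E
```

```text
[ 0.62273414 -0.14054851  0.03747081] 0.38479621955778465 41.288859844207764 [-0.08717192  0.33302942 -2.53026771]
```

View pics/place1.png

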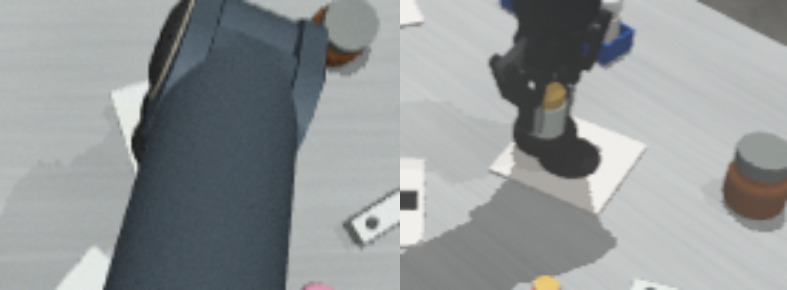

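The image shows the held chuck about 25 mm short of the disc and still above the tile, because the rows were capped. I correct from the measured pose.

Call:
{"op": "servo_tool", "data": {"plan": [{"dp":[-0.06,0.04,0],"dr":[0,0,0]},{"dp":[-0.113,0.075,0],"dr":[0,0,0]},{"dp":[-0.113,0.075,0],"dr":[0,0,0]},{"dp":[-0.113,0.075,0],"dr":[0,0,0]},{"dp":[-0.113,0.075,0],"dr":[0,0,0]}]}}

```text
clock: 6.22
position: [0.6377, -0.1636, 0.0379]
eef_rot: [0.707, 0.707, 0.0, -0.0]
contact_force: [0.2, -0.3, -2.9]
opening: 0.383
gripper_force: 41.3
```

```bash
cat > pic.py <<'E'
import sys
from m import *
s=bot.observe();print(s["clock"],s["position"].round(4),s["opening"],s["gripper_force"],s["contact_force"].round(1))
n,x,y,w,h=sys.argv[2],*map(int,sys.argv[3:7]);im=bot.snapshot(n)[:,:,::-1];cv2.imwrite(n+"_raw2.png",im)
im=im[y:y+h,x:x+w]*(1.8 if n=="top" else 1);f=min(780/w,580/h)
cv2.imwrite("pics/"+sys.argv[1],cv2.resize(np.clip(im,0,255).astype(np.uint8),None,fx=f,fy=f,interpolation=cv2.INTER_CUBIC))
E
python3 pic.py p2.png side 280 180 80 70
```

```text
6.2167 [ 0.6377 -0.1636  0.0379] 0.38284964954867523 41.28953039646149 [ 0.2 -0.3 -2.9]
```

View pics/p2.png

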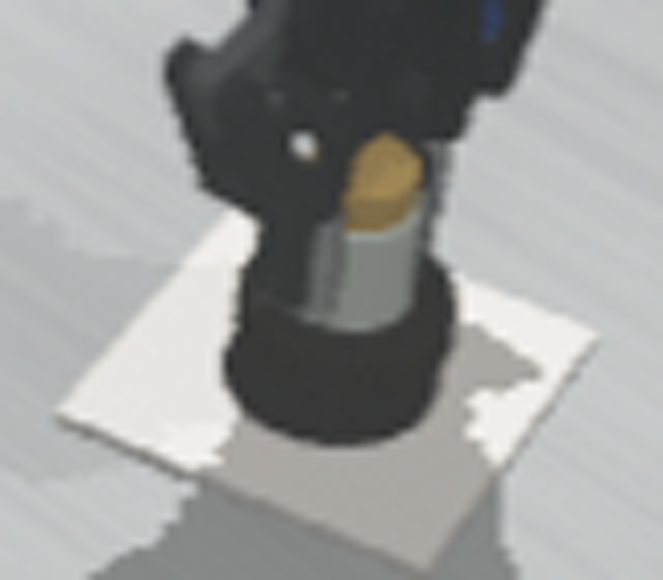

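The picture shows the chuck hovering over the disc, which its foot at (340,350) hides. Lower 15.5 mm, release and rise.

Call:
{"op": "servo_tool", "data": {"plan": [{"dp":[0,0,0.03],"dr":[0,0,0]},{"dp":[0,0,0.055],"dr":[0,0,0]},{"dp":[0,0,0.07],"dr":[0,0,0]},{"dp":[0,0,0.078],"dr":[0,0,0]},{"dp":[0,0,0.078],"dr":[0,0,0]},{"dp":[0,0,0.078],"dr":[0,0,0]},{"dp":[0,0,0.078],"dr":[0,0,0]},{"dp":[0,0,0.078],"dr":[0,0,0]}]}}

```text
clock: 6.93
position: [0.6375, -0.1633, 0.0223]
eef_rot: [0.707, 0.707, 0.0, -0.001]
contact_force: [-3.4, 2.0, 5.7]
opening: 0.382
gripper_force: 41.9
```

Call:
{"op": "servo_tool", "data": {"plan": [{"dp":[0,0,0],"dr":[0,0,0]},{"dp":[0,0,0],"dr":[0,0,0]},{"dp":[0,0,0],"dr":[0,0,0]},{"dp":[0,0,0],"dr":[0,0,0]},{"dp":[0,0,0],"dr":[0,0,0]},{"dp":[0,0,0],"dr":[0,0,0]},{"dp":[0,0,-0.15],"dr":[0,0,0]},{"dp":[0,0,-0.3],"dr":[0,0,0]},{"dp":[0,0,-0.5],"dr":[0,0,0]},{"dp":[0,0,-0.5],"dr":[0,0,0]},{"dp":[0,0,-0.5],"dr":[0,0,0]}], "hand": 1}}

```text
clock: 7.85
position: [0.6396, -0.1645, 0.1249]
eef_rot: [0.707, 0.707, 0.002, 0.003]
contact_force: [-0.3, 1.0, -0.4]
opening: 0.997
gripper_force: 0.0
```

Call:
{"op": "servo_tool", "data": {"plan": [{"dp":[-0.1,-0.2,0],"dr":[0,0,0]},{"dp":[-0.2,-0.4,0],"dr":[0,0,0]},{"dp":[-0.3,-0.6,0],"dr":[0,0,0]},{"dp":[-0.4,-0.8,0],"dr":[0,0,0]},{"dp":[-0.46,-1,0],"dr":[0,0,0]},{"dp":[-0.46,-1,0],"dr":[0,0,0]},{"dp":[-0.46,-1,0],"dr":[0,0,0]}], "hand": 0.4}}

```text
clock: 8.43
position: [0.4328, -0.257, 0.1209]
eef_rot: [0.709, 0.705, -0.001, -0.002]
contact_force: [0.3, -0.5, -0.1]
opening: 0.7
gripper_force: 0.0
```

```bash
cat > chk.py <<'E'
# foot circle & brass of the chuck on a tile: chk.py u v r  (800-scale seed in both views given)
import sys
from m import *
from scipy.optimize import least_squares
def foot(im,n,c,h,R,z,zb):
    a,b,o=box(im,c,h);p=im[a,b];g=cv2.resize(cv2.cvtColor(p,6),None,fx=4,fy=4,interpolation=2)
    t=np.percentile(g,95)*.38;m=comp(g<t);cs,_=cv2.findContours(m.astype(np.uint8),0,1);ct=max(cs,key=cv2.contourArea)[:,0]
    w=plane(n,(ct+.5)/4-.5+np.array(o),z);
    f=lambda q:np.linalg.norm(w-q[:2],axis=1)-R
    r=least_squares(f,w.mean(0),loss="soft_l1",f_scale=.001).x
    return r
E
python3 pic.py p3.png top 250 125 120 85; python3 - <<'E'
from chk import *
im=bot.snapshot("top")[:,:,::-1].copy();sd=bot.snapshot("side")[:,:,::-1].copy()
print("foot top view",foot(im,"top",(490,258),34,.030,.018,0),"side",foot(sd,"side",(499,340),34,.030,.018,0))
def br(n,i,c):
    a,b,o=box(i,c,18);h=cv2.cvtColor(i[a,b],cv2.COLOR_BGR2HSV);return cen(comp((h[...,0]>12)&(h[...,0]<32)&(h[...,1]>100)),o)
print("brass",tri(br("top",im,(490,250)),br("side",sd,(499,315))))
E
```

```text
8.4333 [ 0.4328 -0.257   0.1209] 0.700390017903807 0.0 [ 0.3 -0.5 -0.1]
foot top view [ 0.63573623 -0.16175578] side [ 0.61952212 -0.13710052]
brass (array([ 0.64112053, -0.16660765,  0.05374697]), np.float64(0.002140551953086201))
```

View pics/p3.png

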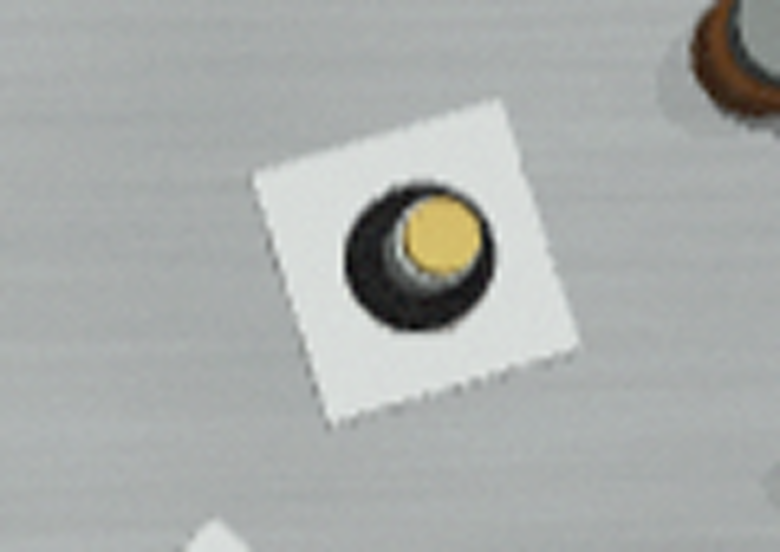

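The large chuck is centred: foot at (420,256) and tile centre about (417,260), which the parallax explains. I go on to the small chuck.

Call:
{"op": "servo_tool", "data": {"plan": [{"dp":[0,-0.1,0],"dr":[0,0,0]},{"dp":[0,-0.2,0],"dr":[0,0,0]},{"dp":[0,-0.2,0],"dr":[0,0,0]},{"dp":[0,-0.2,0],"dr":[0,0,0]},{"dp":[0,-0.2,0],"dr":[0,0,0]},{"dp":[0,-0.2,0],"dr":[0,0,0]}]}}

```text
clock: 9.08
position: [0.3995, -0.2554, 0.1219]
eef_rot: [0.706, 0.708, 0.0, 0.0]
contact_force: [0.5, 0.3, -0.9]
opening: 0.7
gripper_force: 0.0
```

Call:
{"op": "servo_tool", "data": {"plan": [{"dp":[-0.003,-0.033,0],"dr":[0,0,0]},{"dp":[-0.003,-0.033,0.15],"dr":[0,0,0]},{"dp":[-0.003,-0.033,0.3],"dr":[0,0,0]},{"dp":[-0.003,-0.033,0.45],"dr":[0,0,0]},{"dp":[-0.003,-0.033,0.532],"dr":[0,0,0]},{"dp":[-0.003,-0.033,0.532],"dr":[0,0,0]},{"dp":[-0.003,-0.033,0.532],"dr":[0,0,0]},{"dp":[-0.003,-0.033,0.532],"dr":[0,0,0]}]}}

```text
clock: 9.75
position: [0.3919, -0.2569, 0.0163]
eef_rot: [0.707, 0.707, 0.0, 0.001]
contact_force: [-0.0, -0.6, -0.0]
opening: 0.699
gripper_force: 0.0
```

Call:
{"op": "servo_tool", "data": {"plan": [{"dp":[0,0,0],"dr":[0,0,0]},{"dp":[0,0,0],"dr":[0,0,0]},{"dp":[0,0,0],"dr":[0,0,0]},{"dp":[0,0,0],"dr":[0,0,0]},{"dp":[0,0,0],"dr":[0,0,0]},{"dp":[0,0,0],"dr":[0,0,0]},{"dp":[0,0,0],"dr":[0,0,0]},{"dp":[0,0,0],"dr":[0,0,0]},{"dp":[0,0,0],"dr":[0,0,0]},{"dp":[0,0,0],"dr":[0,0,0]}], "hand": -1, "newtons": 30}}

```text
clock: 10.58
position: [0.3918, -0.2566, 0.0165]
eef_rot: [0.707, 0.707, 0.001, 0.001]
contact_force: [-0.7, 1.0, 5.5]
opening: 0.27
gripper_force: 29.1
```

Call:
{"op": "servo_tool", "data": {"plan": [{"dp":[0,0,-0.15],"dr":[0,0,0]},{"dp":[0,0,-0.3],"dr":[0,0,0]},{"dp":[0,0,-0.45],"dr":[0,0,0]},{"dp":[0,0,-0.55],"dr":[0,0,0]},{"dp":[0,0,-0.55],"dr":[0,0,0]},{"dp":[0,0,-0.55],"dr":[0,0,0]}]}}

```text
clock: 11.08
position: [0.3918, -0.2563, 0.1265]
eef_rot: [0.707, 0.707, 0.001, 0.001]
contact_force: [0.1, 0.2, -1.7]
opening: 0.269
gripper_force: 29.9
```

```bash
python3 pic.py p4.png side 190 230 160 110
```

```text
11.0833 [ 0.3918 -0.2563  0.1265] 0.26872575851223857 29.856554567813873 [ 0.1  0.2 -1.7]
```

View pics/p4.png

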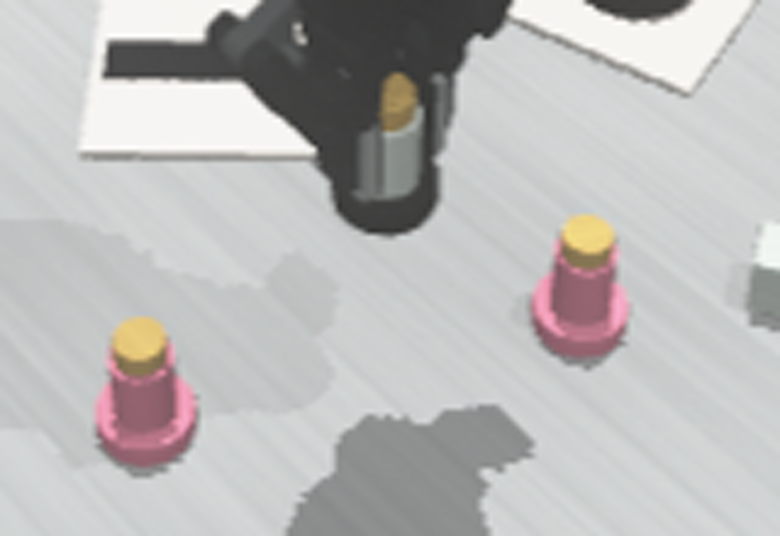

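The small chuck is held upright at (395,150) and the pink parts are undisturbed. I carry it to the small-disc tile.

Call:
{"op": "servo_tool", "data": {"plan": [{"dp":[0.15,0.095,0],"dr":[0,0,0]},{"dp":[0.3,0.19,0],"dr":[0,0,0]},{"dp":[0.45,0.285,0],"dr":[0,0,0]},{"dp":[0.6,0.38,0],"dr":[0,0,0]},{"dp":[0.75,0.475,0],"dr":[0,0,0]},{"dp":[0.9,0.57,0],"dr":[0,0,0]},{"dp":[1,0.64,0],"dr":[0,0,0]},{"dp":[1,0.64,0],"dr":[0,0,0]}]}}

```text
clock: 11.8
position: [0.5212, -0.0501, 0.1235]
eef_rot: [0.704, 0.71, 0.0, -0.001]
contact_force: [0.6, -0.1, 0.3]
opening: 0.271
gripper_force: 29.9
```

Call:
{"op": "servo_tool", "data": {"plan": [{"dp":[0.15,0.095,0],"dr":[0,0,0]},{"dp":[0.3,0.19,0],"dr":[0,0,0]},{"dp":[0.45,0.285,0],"dr":[0,0,0]},{"dp":[0.6,0.38,0],"dr":[0,0,0]},{"dp":[0.75,0.475,0],"dr":[0,0,0]},{"dp":[0.9,0.57,0],"dr":[0,0,0]},{"dp":[1,0.64,0],"dr":[0,0,0]},{"dp":[1,0.64,0],"dr":[0,0,0]},{"dp":[1,0.64,0],"dr":[0,0,0]}]}}

```text
clock: 12.55
position: [0.6462, 0.1447, 0.1228]
eef_rot: [0.706, 0.708, -0.002, -0.001]
contact_force: [-0.6, -1.2, -1.5]
opening: 0.269
gripper_force: 29.9
```

Call:
{"op": "servo_tool", "data": {"plan": [{"dp":[0.06,0.03,0],"dr":[0,0,0]},{"dp":[0.109,0.056,0],"dr":[0,0,0]},{"dp":[0.109,0.056,0.15],"dr":[0,0,0]},{"dp":[0.109,0.056,0.3],"dr":[0,0,0]},{"dp":[0.109,0.056,0.42],"dr":[0,0,0]},{"dp":[0.109,0.056,0.43],"dr":[0,0,0]},{"dp":[0.109,0.056,0.43],"dr":[0,0,0]},{"dp":[0.109,0.056,0.43],"dr":[0,0,0]}]}}

```text
clock: 13.22
position: [0.6595, 0.1655, 0.0407]
eef_rot: [0.707, 0.707, 0.001, 0.0]
contact_force: [-0.2, 1.0, -0.5]
opening: 0.271
gripper_force: 29.9
```

Call:
{"op": "servo_tool", "data": {"plan": [{"dp":[0.005,-0.009,0.03],"dr":[0,0,0]},{"dp":[0.005,-0.009,0.06],"dr":[0,0,0]},{"dp":[0.005,-0.009,0.08],"dr":[0,0,0]},{"dp":[0.005,-0.009,0.095],"dr":[0,0,0]},{"dp":[0.005,-0.009,0.102],"dr":[0,0,0]},{"dp":[0.005,-0.009,0.102],"dr":[0,0,0]},{"dp":[0.005,-0.009,0.102],"dr":[0,0,0]},{"dp":[0.005,-0.009,0.102],"dr":[0,0,0]}]}}

```text
clock: 13.88
position: [0.6565, 0.1667, 0.0206]
eef_rot: [0.707, 0.707, 0.0, -0.0]
contact_force: [-2.8, 0.3, 7.9]
opening: 0.269
gripper_force: 30.8
```

Call:
{"op": "servo_tool", "data": {"plan": [{"dp":[0,0,0],"dr":[0,0,0]},{"dp":[0,0,0],"dr":[0,0,0]},{"dp":[0,0,0],"dr":[0,0,0]},{"dp":[0,0,0],"dr":[0,0,0]},{"dp":[0,0,0],"dr":[0,0,0]},{"dp":[0,0,-0.15],"dr":[0,0,0]},{"dp":[0,0,-0.3],"dr":[0,0,0]},{"dp":[0,0,-0.45],"dr":[0,0,0]},{"dp":[0,0,-0.5],"dr":[0,0,0]},{"dp":[0,0,-0.5],"dr":[0,0,0]}], "hand": 0.6}}

```text
clock: 14.72
position: [0.6588, 0.1668, 0.1226]
eef_rot: [0.707, 0.707, 0.003, 0.002]
contact_force: [-0.5, -0.1, -0.3]
opening: 0.8
gripper_force: 0.0
```

Call:
{"op": "servo_tool", "data": {"plan": [{"dp":[-0.08,-0.19,0],"dr":[0,0,0]},{"dp":[-0.15,-0.37,0],"dr":[0,0,0]},{"dp":[-0.23,-0.56,0],"dr":[0,0,0]},{"dp":[-0.3,-0.74,0],"dr":[0,0,0]},{"dp":[-0.38,-0.926,0],"dr":[0,0,0]},{"dp":[-0.38,-0.926,0],"dr":[0,0,0]},{"dp":[-0.38,-0.926,0],"dr":[0,0,0]},{"dp":[-0.38,-0.926,0],"dr":[0,0,0]}]}}

```text
clock: 15.38
position: [0.4716, 0.0908, 0.1186]
eef_rot: [0.707, 0.707, 0.0, -0.0]
contact_force: [1.5, 0.3, 0.6]
opening: 0.797
gripper_force: 0.0
```

```bash
python3 pic.py p5.png top 155 125 90 70
```

```text
15.3833 [0.4716 0.0908 0.1186] 0.7973116931466959 0.0 [1.5 0.3 0.6]
```

View pics/p5.png

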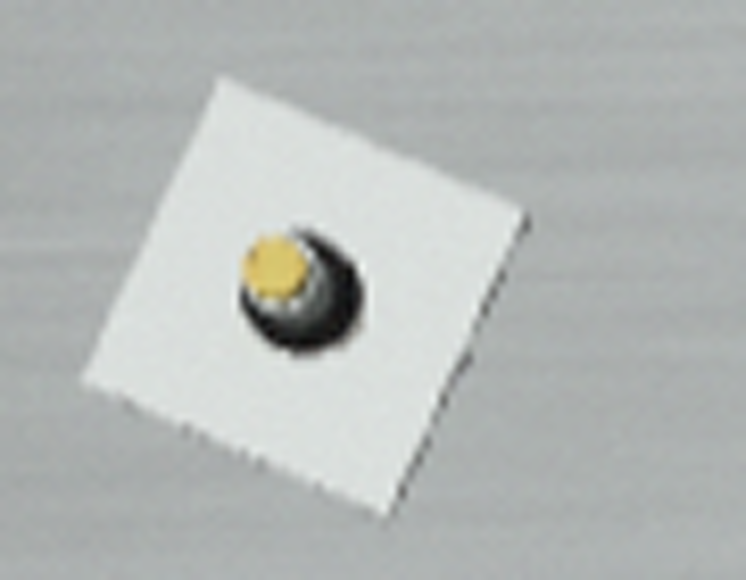

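The small chuck is centred: foot at (302,292), tile centre at (304,295). Grip the star-wheel hub.

Call:
{"op": "servo_tool", "data": {"plan": [{"dp":[0,0,0.15],"dr":[0,0,0]},{"dp":[0,0,0.3],"dr":[0,0,0]},{"dp":[0,0,0.43],"dr":[0,0,0]},{"dp":[0,0,0.505],"dr":[0,0,0]},{"dp":[0,0,0.505],"dr":[0,0,0]},{"dp":[0,0,0.505],"dr":[0,0,0]},{"dp":[0,0,0.505],"dr":[0,0,0]}]}}

```text
clock: 16.02
position: [0.4728, 0.0908, 0.0186]
eef_rot: [0.707, 0.707, 0.001, 0.0]
contact_force: [0.1, -0.6, 0.4]
opening: 0.798
gripper_force: 0.0
```

Call:
{"op": "servo_tool", "data": {"plan": [{"dp":[0,0,0],"dr":[0,0,0]},{"dp":[0,0,0],"dr":[0,0,0]},{"dp":[0,0,0],"dr":[0,0,0]},{"dp":[0,0,0],"dr":[0,0,0]},{"dp":[0,0,0],"dr":[0,0,0]},{"dp":[0,0,0],"dr":[0,0,0]},{"dp":[0,0,0],"dr":[0,0,0]},{"dp":[0,0,0],"dr":[0,0,0]},{"dp":[0,0,0],"dr":[0,0,0]},{"dp":[0,0,0],"dr":[0,0,0]}], "hand": -1, "newtons": 40}}

```text
clock: 16.85
position: [0.4719, 0.0908, 0.0191]
eef_rot: [0.707, 0.707, 0.001, 0.0]
contact_force: [-1.0, 0.4, 5.5]
opening: 0.336
gripper_force: 39.1
```

Call:
{"op": "servo_tool", "data": {"plan": [{"dp":[0,0,-0.15],"dr":[0,0,0]},{"dp":[0,0,-0.3],"dr":[0,0,0]},{"dp":[0,0,-0.45],"dr":[0,0,0]},{"dp":[0,0,-0.55],"dr":[0,0,0]},{"dp":[0,0,-0.55],"dr":[0,0,0]},{"dp":[0,0,-0.55],"dr":[0,0,0]}]}}

```text
clock: 17.35
position: [0.4717, 0.0908, 0.129]
eef_rot: [0.707, 0.707, 0.001, 0.0]
contact_force: [0.5, -0.4, -1.9]
opening: 0.333
gripper_force: 40.2
```

Call:
{"op": "servo_tool", "data": {"plan": [{"dp":[0.15,0.04,0],"dr":[0,0,0]},{"dp":[0.3,0.08,0],"dr":[0,0,0]},{"dp":[0.45,0.13,0],"dr":[0,0,0]},{"dp":[0.6,0.17,0],"dr":[0,0,0]},{"dp":[0.75,0.21,0],"dr":[0,0,0]},{"dp":[0.9,0.25,0],"dr":[0,0,0]},{"dp":[1,0.28,0],"dr":[0,0,0]},{"dp":[1,0.28,0],"dr":[0,0,0]},{"dp":[1,0.28,0],"dr":[0,0,0]}]}}

```text
clock: 18.1
position: [0.5259, 0.2911, 0.1257]
eef_rot: [0.706, 0.708, -0.002, -0.0]
contact_force: [-0.9, -1.4, -1.6]
opening: 0.334
gripper_force: 40.2
```

Call:
{"op": "servo_tool", "data": {"plan": [{"dp":[0.15,0.04,0],"dr":[0,0,0]},{"dp":[0.3,0.08,0],"dr":[0,0,0]},{"dp":[0.4,0.11,0],"dr":[0,0,0]},{"dp":[0.478,0.133,0],"dr":[0,0,0]},{"dp":[0.478,0.133,0],"dr":[0,0,0]},{"dp":[0.478,0.133,0],"dr":[0,0,0]},{"dp":[0.478,0.133,0],"dr":[0,0,0]}]}}

```text
clock: 18.68
position: [0.5537, 0.3832, 0.1271]
eef_rot: [0.708, 0.706, -0.002, 0.0]
contact_force: [-0.1, -0.2, -1.6]
opening: 0.335
gripper_force: 40.2
```

Call:
{"op": "servo_tool", "data": {"plan": [{"dp":[0.01,0.003,0.12],"dr":[0,0,0]},{"dp":[0.01,0.003,0.25],"dr":[0,0,0]},{"dp":[0.01,0.003,0.38],"dr":[0,0,0]},{"dp":[0.01,0.003,0.46],"dr":[0,0,0]},{"dp":[0.01,0.003,0.46],"dr":[0,0,0]},{"dp":[0.01,0.003,0.46],"dr":[0,0,0]},{"dp":[0.01,0.003,0.46],"dr":[0,0,0]}]}}

```text
clock: 19.27
position: [0.5557, 0.3873, 0.0375]
eef_rot: [0.708, 0.707, 0.001, 0.0]
contact_force: [0.4, 0.1, -1.2]
opening: 0.338
gripper_force: 40.2
```

Call:
{"op": "servo_tool", "data": {"plan": [{"dp":[-0.004,-0.005,0.03],"dr":[0,0,0]},{"dp":[-0.004,-0.005,0.055],"dr":[0,0,0]},{"dp":[-0.004,-0.005,0.067],"dr":[0,0,0]},{"dp":[-0.004,-0.005,0.073],"dr":[0,0,0]},{"dp":[-0.004,-0.005,0.073],"dr":[0,0,0]},{"dp":[-0.004,-0.005,0.073],"dr":[0,0,0]},{"dp":[-0.004,-0.005,0.073],"dr":[0,0,0]}]}}

```text
clock: 19.85
position: [0.5535, 0.3872, 0.0231]
eef_rot: [0.707, 0.707, -0.0, -0.0]
contact_force: [-3.8, -2.0, 7.7]
opening: 0.339
gripper_force: 41.2
```

Call:
{"op": "servo_tool", "data": {"plan": [{"dp":[0,0,0],"dr":[0,0,0]},{"dp":[0,0,0],"dr":[0,0,0]},{"dp":[0,0,0],"dr":[0,0,0]},{"dp":[0,0,0],"dr":[0,0,0]},{"dp":[0,0,0],"dr":[0,0,0]},{"dp":[0,0,-0.15],"dr":[0,0,0]},{"dp":[0,0,-0.3],"dr":[0,0,0]},{"dp":[0,0,-0.45],"dr":[0,0,0]},{"dp":[0,0,-0.53],"dr":[0,0,0]},{"dp":[0,0,-0.53],"dr":[0,0,0]},{"dp":[0,0,-0.53],"dr":[0,0,0]}], "hand": 0.6}}

```text
clock: 20.77
position: [0.554, 0.3876, 0.1285]
eef_rot: [0.707, 0.707, 0.001, 0.0]
contact_force: [0.2, -0.3, -0.6]
opening: 0.801
gripper_force: 0.0
```

Call:
{"op": "servo_tool", "data": {"plan": [{"dp":[-0.2,0,0],"dr":[0,0,0]},{"dp":[-0.4,0,0],"dr":[0,0,0]},{"dp":[-0.6,0,0],"dr":[0,0,0]},{"dp":[-0.8,0,0],"dr":[0,0,0]},{"dp":[-1,0,0],"dr":[0,0,0]}]}}

```text
clock: 21.18
position: [0.5521, 0.1852, 0.1257]
eef_rot: [0.707, 0.707, -0.002, -0.001]
contact_force: [0.9, -0.5, -0.0]
opening: 0.798
gripper_force: 0.0
```

Call:
{"op": "servo_tool", "data": {"plan": [{"dp":[-0.2,0,0],"dr":[0,0,0]},{"dp":[-0.4,0,0],"dr":[0,0,0]},{"dp":[-0.6,0,0],"dr":[0,0,0]},{"dp":[-0.8,0,0],"dr":[0,0,0]},{"dp":[-1,0,0],"dr":[0,0,0]},{"dp":[-1,0,0],"dr":[0,0,0]}]}}

```text
clock: 21.68
position: [0.5518, -0.0233, 0.1265]
eef_rot: [0.712, 0.702, -0.003, 0.001]
contact_force: [0.2, -0.5, -0.1]
opening: 0.803
gripper_force: 0.0
```

```bash
python3 pic.py p6.png top 70 155 90 75; cp top_raw2.png t3.png
```

```text
21.6833 [ 0.5518 -0.0233  0.1265] 0.8025213703068513 0.0 [ 0.2 -0.5 -0.1]
```

View pics/p6.png

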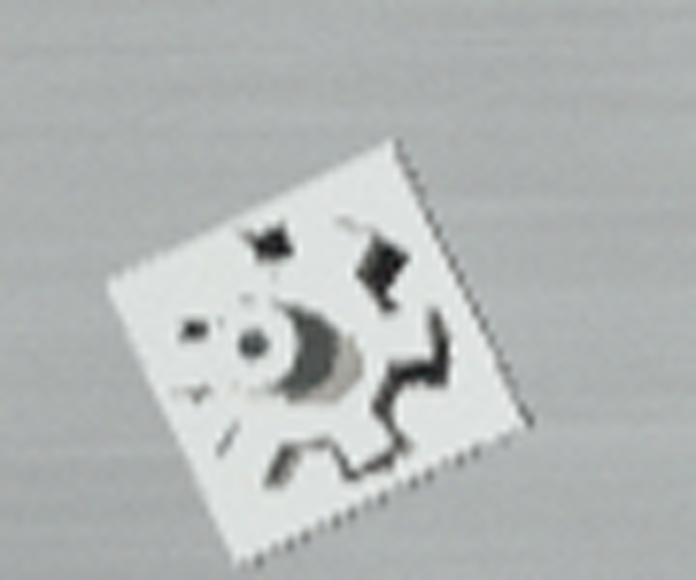

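```bash
python3 pic.py p7.png side 125 115 75 55; python3 - <<'E'
from m import *
t=cv2.cvtColor(cv2.imread("top_raw2.png"),6).astype(float)
def spot(im,x,y,h):
    r=im[y-h:y+h+1,x-h:x+h+1];w=np.clip(np.median(r)*.9-r,0,None);v,u=np.mgrid[-h:h+1,-h:h+1];return np.array([x+(w*u).sum()/w.sum(),y+(w*v).sum()/w.sum()])
p=spot(t,102,199,2);print(p,plane("top",p,.050),plane("top",p,.048))
E
```

```text
21.7333 [ 0.5521 -0.0186  0.1263] 0.8041337890729856 0.0 [-0.4  1.2  0. ]
[102.16569579 199.14239482] [[0.55413295 0.38708675]] [[0.55426552 0.38793364]]
```

View pics/p7.png

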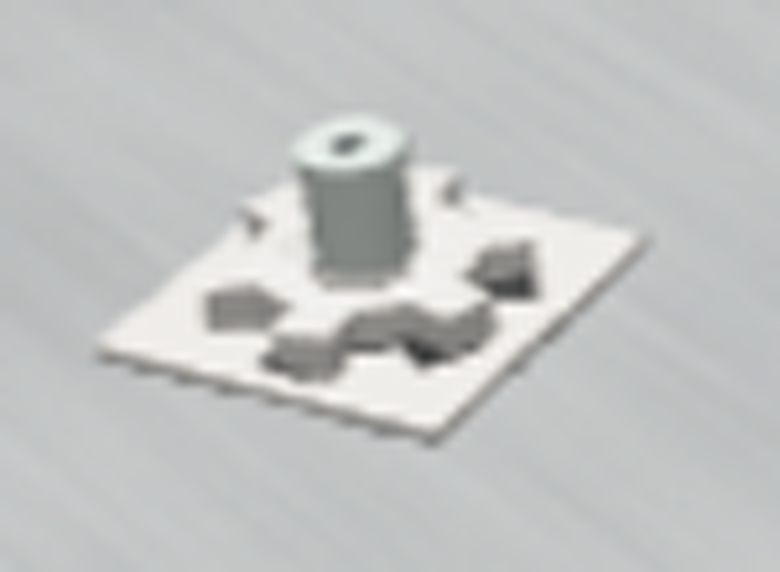

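The wheel sits flat with its hub at (.554,.387) against tile centre (.554,.386), so it is centred. On to the guide bar.

Call:
{"op": "servo_tool", "data": {"plan": [{"dp":[-0.2,0,0],"dr":[0,0,0]},{"dp":[-0.4,0,0],"dr":[0,0,0]},{"dp":[-0.6,0,0],"dr":[0,0,0]},{"dp":[-0.8,0,0],"dr":[0,0,0]},{"dp":[-1,0,0],"dr":[0,0,0]},{"dp":[-1,0,0],"dr":[0,0,0]}]}}

```text
clock: 22.28
position: [0.5521, -0.2211, 0.1271]
eef_rot: [0.71, 0.704, -0.002, 0.002]
contact_force: [-0.5, -1.2, 0.5]
opening: 0.804
gripper_force: 0.0
```

Call:
{"op": "servo_tool", "data": {"plan": [{"dp":[-0.2,0.02,0],"dr":[0,0,-0.07]},{"dp":[-0.4,0.04,0],"dr":[0,0,-0.14]},{"dp":[-0.6,0.05,0],"dr":[0,0,-0.21]},{"dp":[-0.7,0.05,0],"dr":[0,0,-0.28]},{"dp":[-0.7,0.05,0],"dr":[0,0,-0.33]},{"dp":[-0.7,0.05,0],"dr":[0,0,-0.33]},{"dp":[-0.7,0.05,0],"dr":[0,0,-0.33]},{"dp":[-0.7,0.05,0],"dr":[0,0,-0.33]}]}}

```text
clock: 22.95
position: [0.5643, -0.3499, 0.1265]
eef_rot: [0.502, 0.865, 0.001, -0.001]
contact_force: [0.3, -0.7, 0.2]
opening: 0.801
gripper_force: 0.0
```

```bash
cat > go.py <<'E'
import sys
from bench import bot
import numpy as np
from scipy.spatial.transform import Rotation as R
s=bot.observe();r=R.from_quat(s["eef_rot"]);m=r.as_matrix();y=np.degrees(np.arctan2(m[1,1],m[0,1]))
t=np.array(list(map(float,sys.argv[1:4])));print(s["position"].round(4),"yaw y",y.round(2),"tool shift/0.2:",(m.T@(t-s["position"])/.2).round(3),"dz turn:",round(-(float(sys.argv[4])-y)/90,3))
E
python3 go.py .5629 -.3598 .006 29.7
```

```text
[ 0.5643 -0.3499  0.1265] yaw y 29.79 tool shift/0.2: [-0.041 -0.031  0.603] dz turn: 0.001
```

Call:
{"op": "servo_tool", "data": {"plan": [{"dp":[-0.03,-0.028,0],"dr":[0,0,0]},{"dp":[-0.03,-0.028,0.15],"dr":[0,0,0]},{"dp":[-0.03,-0.028,0.25],"dr":[0,0,0]},{"dp":[-0.03,-0.028,0.3],"dr":[0,0,0]},{"dp":[-0.03,-0.028,0.3],"dr":[0,0,0]},{"dp":[-0.03,-0.028,0.3],"dr":[0,0,0]}]}}

```text
clock: 23.45
position: [0.5619, -0.3604, 0.0675]
eef_rot: [0.502, 0.865, -0.0, -0.0]
contact_force: [0.6, 0.2, 0.8]
opening: 0.801
gripper_force: 0.0
```

```bash
python3 go.py .5629 -.3598 .006 29.7
```

```text
[ 0.5619 -0.3604  0.0675] yaw y 29.72 tool shift/0.2: [0.    0.006 0.307] dz turn: 0.0
```

Call:
{"op": "servo_tool", "data": {"plan": [{"dp":[0,0.005,0.12],"dr":[0,0,0]},{"dp":[0,0.005,0.22],"dr":[0,0,0]},{"dp":[0,0.005,0.28],"dr":[0,0,0]},{"dp":[0,0.005,0.3],"dr":[0,0,0]},{"dp":[0,0.005,0.3],"dr":[0,0,0]},{"dp":[0,0.005,0.3],"dr":[0,0,0]}]}}

```text
clock: 23.95
position: [0.5632, -0.3608, 0.0086]
eef_rot: [0.502, 0.865, -0.0, 0.001]
contact_force: [0.8, -0.2, 0.1]
opening: 0.799
gripper_force: 0.0
```

Call:
{"op": "servo_tool", "data": {"plan": [{"dp":[0,0,0],"dr":[0,0,0]},{"dp":[0,0,0],"dr":[0,0,0]},{"dp":[0,0,0],"dr":[0,0,0]},{"dp":[0,0,0],"dr":[0,0,0]},{"dp":[0,0,0],"dr":[0,0,0]},{"dp":[0,0,0],"dr":[0,0,0]},{"dp":[0,0,0],"dr":[0,0,0]},{"dp":[0,0,0],"dr":[0,0,0]},{"dp":[0,0,0],"dr":[0,0,0]},{"dp":[0,0,0],"dr":[0,0,0]}], "hand": -1, "newtons": 50}}

```text
clock: 24.78
position: [0.563, -0.3606, 0.0084]
eef_rot: [0.502, 0.865, 0.0, 0.001]
contact_force: [-0.0, -0.1, 5.8]
opening: 0.268
gripper_force: 50.6
```

Call:
{"op": "servo_tool", "data": {"plan": [{"dp":[0,0,-0.15],"dr":[0,0,0]},{"dp":[0,0,-0.3],"dr":[0,0,0]},{"dp":[0,0,-0.45],"dr":[0,0,0]},{"dp":[0,0,-0.55],"dr":[0,0,-0.07]},{"dp":[0,0,-0.6],"dr":[0,0,-0.14]},{"dp":[0,0,-0.6],"dr":[0,0,-0.2]},{"dp":[0,0,-0.6],"dr":[0,0,-0.2]},{"dp":[0,0,-0.6],"dr":[0,0,-0.2]}]}}

```text
clock: 25.45
position: [0.5618, -0.3599, 0.1266]
eef_rot: [0.362, 0.932, 0.0, -0.001]
contact_force: [-0.4, -0.2, -1.9]
opening: 0.273
gripper_force: 49.8
```

```bash
python3 go.py .4556 -.0788 .127 47.7
```

```text
[ 0.5618 -0.3599  0.1266] yaw y 47.55 tool shift/0.2: [1.34  0.679 0.   ] dz turn: -0.002
```

Call:
{"op": "servo_tool", "data": {"plan": [{"dp":[0.17,0.085,0],"dr":[0,0,0]},{"dp":[0.34,0.17,0],"dr":[0,0,0]},{"dp":[0.5,0.255,0],"dr":[0,0,0]},{"dp":[0.67,0.34,0],"dr":[0,0,0]},{"dp":[0.84,0.425,0],"dr":[0,0,0]},{"dp":[0.95,0.48,0],"dr":[0,0,0]},{"dp":[0.95,0.48,0],"dr":[0,0,0]},{"dp":[0.95,0.48,0],"dr":[0,0,0]}]}}

```text
clock: 26.12
position: [0.4858, -0.1597, 0.1268]
eef_rot: [0.36, 0.933, 0.0, -0.001]
contact_force: [0.0, -0.9, -1.3]
opening: 0.263
gripper_force: 49.8
```

Call:
{"op": "servo_tool", "data": {"plan": [{"dp":[0.15,0.08,0],"dr":[0,0,0]},{"dp":[0.3,0.15,0],"dr":[0,0,0]},{"dp":[0.38,0.195,0],"dr":[0,0,0]},{"dp":[0.38,0.195,0.1],"dr":[0,0,0]},{"dp":[0.38,0.195,0.25],"dr":[0,0,0]},{"dp":[0.38,0.195,0.4],"dr":[0,0,0]},{"dp":[0.38,0.195,0.47],"dr":[0,0,0]},{"dp":[0.38,0.195,0.47],"dr":[0,0,0]},{"dp":[0.38,0.195,0.47],"dr":[0,0,0]},{"dp":[0.38,0.195,0.47],"dr":[0,0,0]}]}}

```text
clock: 26.95
position: [0.4578, -0.0823, 0.0341]
eef_rot: [0.362, 0.932, 0.0, 0.001]
contact_force: [0.2, -0.3, -1.5]
opening: 0.269
gripper_force: 49.7
```

```bash
python3 go.py .4561 -.0793 .0123 47.7
```

```text
[ 0.4578 -0.0823  0.0341] yaw y 47.58 tool shift/0.2: [0.016 0.005 0.109] dz turn: -0.001
```

Call:
{"op": "servo_tool", "data": {"plan": [{"dp":[0.016,0.005,0.03],"dr":[0,0,0]},{"dp":[0.016,0.005,0.06],"dr":[0,0,0]},{"dp":[0.016,0.005,0.085],"dr":[0,0,0]},{"dp":[0.016,0.005,0.1],"dr":[0,0,0]},{"dp":[0.016,0.005,0.11],"dr":[0,0,0]},{"dp":[0.016,0.005,0.11],"dr":[0,0,0]},{"dp":[0.016,0.005,0.11],"dr":[0,0,0]},{"dp":[0.016,0.005,0.11],"dr":[0,0,0]}]}}

```text
clock: 27.62
position: [0.4547, -0.0783, 0.0123]
eef_rot: [0.361, 0.933, 0.0, -0.0]
contact_force: [-3.7, -0.1, 9.1]
opening: 0.27
gripper_force: 51.3
```

```bash
python3 go.py .4561 -.0793 .0123 47.7
```

```text
[ 0.4547 -0.0783  0.0123] yaw y 47.69 tool shift/0.2: [-0.008  0.001 -0.   ] dz turn: -0.0
```

Call:
{"op": "servo_tool", "data": {"plan": [{"dp":[0,0,0],"dr":[0,0,0]},{"dp":[0,0,0],"dr":[0,0,0]},{"dp":[0,0,0],"dr":[0,0,0]},{"dp":[0,0,0],"dr":[0,0,0]},{"dp":[0,0,0],"dr":[0,0,0]},{"dp":[0,0,-0.15],"dr":[0,0,0]},{"dp":[0,0,-0.3],"dr":[0,0,0]},{"dp":[0,0,-0.5],"dr":[0,0,0]},{"dp":[0,0,-0.7],"dr":[0,0,0]},{"dp":[0,0,-0.8],"dr":[0,0,0]},{"dp":[0,0,-0.8],"dr":[0,0,0]}], "hand": 0.5}}

```text
clock: 28.53
position: [0.4582, -0.0789, 0.1763]
eef_rot: [0.361, 0.933, 0.002, 0.005]
contact_force: [0.5, 0.6, -0.3]
opening: 0.748
gripper_force: 0.0
```

Call:
{"op": "servo_tool", "data": {"plan": [{"dp":[0.1,0.15,0],"dr":[0,0,0]},{"dp":[0.2,0.3,0],"dr":[0,0,0]},{"dp":[0.3,0.45,0],"dr":[0,0,0]},{"dp":[0.4,0.6,0],"dr":[0,0,0]},{"dp":[0.5,0.75,0],"dr":[0,0,0]},{"dp":[0.6,0.9,0],"dr":[0,0,0]},{"dp":[0.65,1,0],"dr":[0,0,0]},{"dp":[0.65,1,0],"dr":[0,0,0]}]}}

```text
clock: 29.2
position: [0.4933, 0.1631, 0.1705]
eef_rot: [0.357, 0.934, 0.001, -0.001]
contact_force: [0.1, 0.7, 0.5]
opening: 0.746
gripper_force: 0.0
```

Call:
{"op": "servo_tool", "data": {"plan": [{"dp":[0.15,0.15,0],"dr":[0,0,0]},{"dp":[0.3,0.3,0],"dr":[0,0,0]},{"dp":[0.45,0.45,0],"dr":[0,0,0]},{"dp":[0.6,0.6,0],"dr":[0,0,0]},{"dp":[0.7,0.7,0],"dr":[0,0,0]},{"dp":[0.7,0.7,0],"dr":[0,0,0]},{"dp":[0.7,0.7,0],"dr":[0,0,0]}]}}

```text
clock: 29.78
position: [0.4829, 0.356, 0.17]
eef_rot: [0.359, 0.933, -0.001, -0.001]
contact_force: [0.4, -0.9, -0.5]
opening: 0.75
gripper_force: 0.0
```

```bash
python3 - <<'E'
from m import *
t=bot.snapshot("top")[:,:,::-1];s=bot.snapshot("side")[:,:,::-1]
cv2.imwrite("top_end.png",t);cv2.imwrite("side_end.png",s)
a=cv2.resize(np.clip(t[195:275,240:330]*1.8,0,255).astype(np.uint8),(450,400),interpolation=2)
cv2.imwrite("pics/end1.png",np.vstack([a[:, :450]]))
print(bot.observe()["position"])
E
```

```text
[0.4842691  0.35269373 0.17041773]
```

View pics/end1.png

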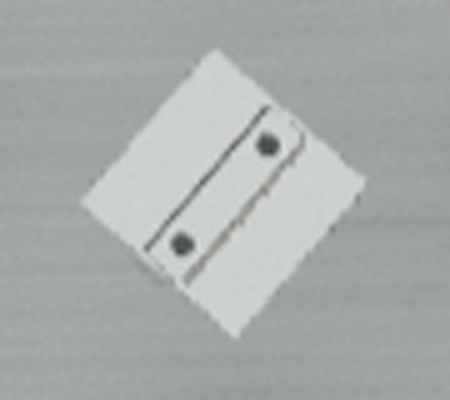

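```bash
python3 - <<'E'
from m import *
T={n:cv2.cvtColor(cv2.imread(n+"_end.png"),6).astype(float) for n in("top","side")}
def spot(im,x,y,h):
    x,y=round(x),round(y);r=im[y-h:y+h+1,x-h:x+h+1];w=np.clip(np.median(r)*.9-r,0,None);v,u=np.mgrid[-h:h+1,-h:h+1];return np.array([x+(w*u).sum()/w.sum(),y+(w*v).sum()/w.sum()])
h=[spot(T["top"],240+x/5,195+y/5,3) for x,y in((267,145),(182,244))]
P=plane("top",h,.032);d=P[0]-P[1];print("bar top view",P.mean(0),"ang",np.degrees(np.arctan2(d[1],d[0]))%180,np.linalg.norm(d))
# side: project the holes to find seeds
K=CAL["side"]["camera_matrix"];M=np.linalg.inv(CAL["side"]["pose"])
S=[]
for p in P:
    c=(M@[*p,.032,1])[:3];u=K@c/c[2];S.append(spot(T["side"],u[0],u[1],3))
Q=plane("side",S,.032);d=Q[0]-Q[1];print("side view",Q.mean(0),np.degrees(np.arctan2(d[1],d[0]))%180,"tri",[tri(a,b)[0].round(4) for a,b in zip(h,S)])
E
```

```text
bar top view [ 0.455058   -0.07662682] ang 137.48248308516662 0.06781706766251175
side view [ 0.45412022 -0.07912596] 137.76825341291732 tri [array([ 0.4803, -0.1   ,  0.0299]), array([ 0.4302, -0.054 ,  0.0296])]
```

The bar lies along its outline: angle 137.6° against 137.7°, with the centre within about 2 mm. One last overview before handing in.

```bash
python3 -c "
import cv2;cv2.imwrite('pics/end2.png',cv2.resize(cv2.imread('side_end.png'),(800,600)))"
```

```text
(no output)
```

View pics/end2.png

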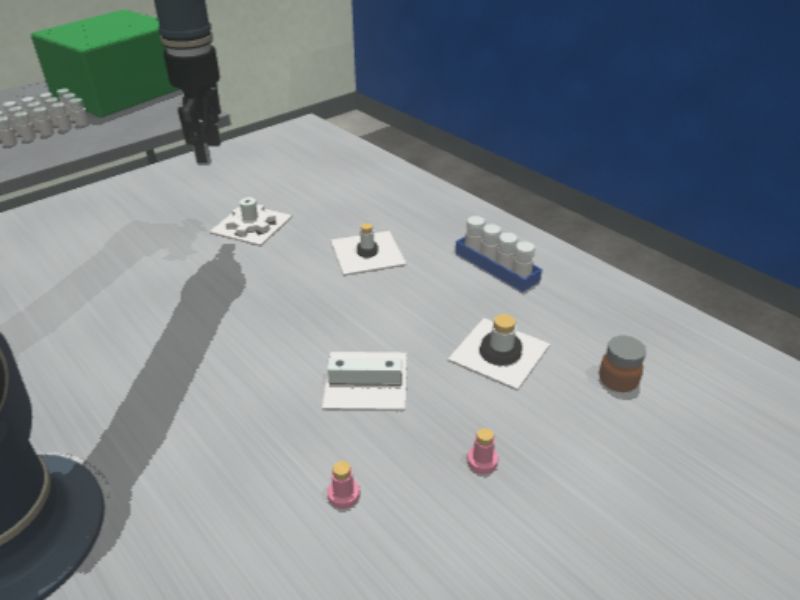

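All four parts stand on their tiles: wheel (250,220), small chuck (367,242), large chuck (502,340), bar (365,370). The tray, jar and pink parts are where they were, and the arm is clear.

```bash
python3 -c "
from bench import bot;print(bot.job_done())"
```

```text
the job is handed in; nothing more can be done
None
```

All four change parts are upright on their matching tiles, each within about 2 mm of centre with the guide bar along its outline; the tray and jar were left alone, and the job was handed in at about 30 s on the robot's clock.

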